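Set the batch-colour wheel to the treat box being packed

TASK

On the treat stall, flick the tabs of the colour counter's thumbwheel away from the robot with a fingertip until the tab with the same colour as the label of the treat box in the board's white frame stands upright between the two white pointers. Do not go past that colour, and leave the boxes and everything else on the counter where they are; finish clear of the wheel.

Things in the scene. Friction and masses are not known exactly. Their poses are not given: they have to be found in the camera images.
- counter: grey colour counter fixed to the table: housing 130 x 104 mm, 62 mm high, the wheel standing half out of its top. Origin at the centre of its underside; z up, y along the wheel's axle, x level, roughly away from the robot (yaw up to 0.4 rad): the way the wheel's top travels when advanced. White pointer cones beside the wheel, 34 mm either side of its mid-plane, tips 34 mm above the axle
- axle (a point): centre of the wheel on its axle, 62 mm above the table. Grey hub of radius 30 mm, 44 mm wide; eight coloured tabs, 45 degrees apart, stand out radially to 50 mm from the axle (7 mm thick, 44 mm wide). The next tabs lean 45 degrees either side of the upright one
- top_mark (a point): the tip of whatever tab stands upright: 50 mm above the axle. Clicks come from a detent inside: about 2 N at a tab's tip carries it over; past half-way (22 degrees) it snaps on to the next rest by itself and runs no further; let go earlier, it falls back
- wheel (a joint): turn of the wheel, rad, about the counter's y; grows as its top moves to the counter's +x (advance). Rests every 0.785 rad (45 degrees). Upright tab: at 0 white, 0.785 black, 1.571 orange, 2.356 blue, 3.142 yellow, 3.927 red, 4.712 green; a copper-brown one is beyond the stops, -1.18 and 5.11. Tabs come up in that order from the -x side. Starts at rest on white or black
- spot (a point): centre of the white frame (124 x 132 mm outside) painted at one end of the wooden board's top (board 400 x 150 x 12 mm); one of the three treat boxes stands in it, the others stand 130 and 260 mm away along the board
- lid_blue (a point): centre of the top of the blue label on the lid of a clear treat box (box 94 x 110 x 50 mm, label 56 x 70 mm), which stands on the wooden board, lid about 63 mm above the table; loose, only to be looked at
- lid_yellow (a point): centre of the top of the yellow label on the lid of a clear treat box (box 94 x 110 x 50 mm, label 56 x 70 mm), which stands on the wooden board, lid about 63 mm above the table; loose, only to be looked at
- lid_red (a point): centre of the top of the red label on the lid of a clear treat box (box 94 x 110 x 50 mm, label 56 x 70 mm), which stands on the wooden board, lid about 63 mm above the table; loose, only to be looked at
- jar: lidded glass jar, 90 mm wide, 130 mm high, loose; origin under its centre; leave alone
- terminal: black card terminal 160 x 78 x 22 mm, loose; origin under its centre; leave alone
- mug: white mug 80 mm wide, 95 mm high, loose; origin under its centre; leave alone
- tongs: brass tongs 190 mm long, 12 mm high, lying loose; origin on the table under their middle; leave alone
- box_blue: the treat box with the blue label; origin under its centre, on the board's top; leave alone
- box_yellow: the treat box with the yellow label; origin under its centre, on the board's top; leave alone
- box_red: the treat box with the red label; origin under its centre, on the board's top; leave alone

How it is judged:
By the outcome, as a careful person would: the job done as asked, in the order asked, and still so for the second after the job is handed in, with the robot touching nothing.
It also fails if it takes over 51 s, if anything falls off the work surface, if the arm or the gripper's body presses on something with over 40 N, if the wrist force passes 120 N, or if a joint passes its speed limit or range.

ROBOT

A 6-joint arm with a two-finger parallel gripper is mounted at the origin on the work surface. World frame = base frame: x ahead of the robot, y to its left, z up, the work surface at z = 0. Lengths are in m, angles in rad, forces in N, time in s.
With the tool pointing down it reaches from about 0.3 to 0.775 m from the base axis. Payload 14.6 kg.
Tool frame: the origin (TCP) lies at the very end of the fingers, on their centre line; the grasp point (between the pads) lies 19 mm behind it (ctrl.grasp_offset is the distance from the TCP to the grasp point, in m); x points along the fingers, y is the direction in which the jaws open and shut, and the axes are right-handed (so a half turn about x gives the same grasp; the last joint's range is limited). The gripper opens to 94 mm and grips with 3 to 60 N. Pads are 16 mm wide; open, the fingers measure 119 mm over their backs; the gripper's body (75 mm by 177 mm) begins 78 mm behind the grasp point.
Start: joints at [1.274, 0.3, 1.521, -0, 1.321, -0.067], TCP at [0.125, 0.536, 0.205] pointing down, gripper open.
Joint ranges: [-3.03, 3.03], [-0.79, 2.21], [0.23, 2.52], [-1.04, 4.18], [0, 3.07], [-2.55, 2.55]. Speed limits (rad/s): [2.22, 2.22, 2.57, 3.14, 3.14, 3.14].

INTERFACE

Orientations are given as [roll, pitch, yaw] about the fixed x, y, z axes, in that order (R = Rz(yaw) Ry(pitch) Rx(roll)).
In Python, from station import ctrl gives the robot as it stands. The module is installed in compiled form; this text tells all that it offers.
- The arm moves only by the tool send_rows, never from a script. Its argument "rows" is a list that holds one entry, the list of rows, each a list of 4 numbers: the shift along the world's x, y, z in mm, then the turn about the world's z in rad. A call has 1 to 12 rows; each row shifts and turns the commanded pose from where the row before left it; what a row does not reach is not made up. A row lasts 1/10 s, in which the tool goes at most 50 mm and 8.59 degrees, less where a joint would pass 70% of its speed; a pose out of reach is approached as far as the arm can. A call is refused whole if a number of a shift passes 50 or a number of a turn 0.15, either way. A call with a gripper value outside its range is refused whole. "grip" is the gripper's target within -1 to 1 (shut at 1, half-way at 0, fully open at -1), set as the call begins (left out, the last holds). The fingers move at their own pace and stop on an object; "newtons" is the grip in N (left out, the last holds). Time passes only in rows, so rows that do not move let the fingers close. It gives the time, the measured TCP pose, the force and the opening at its end, in the units of the state.
- ctrl.get_obs(): the state, without advancing time (a new reading comes with each control period).
- ctrl.camera(name): name is "scene" or "top"; returns (picture, depth): 420x560x3 uint8, red, green, blue; 420x560 float32, m along the optical axis (not along the pixel's ray), 0 where there is no reading.
- ctrl.camera_params(name): a dict with "vertical_fov" (degrees; the focal length in pixels is half the picture's height over the tangent of half this angle, whatever the lens; pixels are square), "cx", "cy" (the principal point, pixels), "k1" (the pictures are not rectified: a ray, as slopes to the right and down, at radius r is drawn at 1 + k1 r^2 times it, then the intrinsics apply), "cam_to_world" (4x4, takes a point from camera to world coordinates). Camera axes: x right, y up, looking along -z (the intrinsics and any distortion apply to the point x, -y, -z); pixel columns grow to the right and rows downward; lengths in m; the calibration is good to about 2 mm. A picture is of the moment at which its call begins. camera_params takes no time and is no camera call.
- ctrl.hand_in(): hands the job in, once; it reports no verdict.
The state is a dict: "time_s": time; "qpos": joint angles; "joint_vel": joint speeds; "tau": joint torques, N m; "ee_pos": TCP position; "eef_rot": TCP orientation; "force": force on the tool from outside, world axes, zero at the start; "moment": the same for the moment, N m; "grip_width": finger opening in m.
Only numpy, scipy, OpenCV 4.12 (cv2) and the standard library are available. Lean on these libraries where they do the work, as an engineer would, in place of code of your own. Each camera call takes 0.05 s, during which the arm holds its last target.

## Working session

There is one attempt and no reset: what is moved stays moved. The work goes in short steps, Python scripts to look and compute and a tool call to move; the robot and the scene stay as the last step left them, time stands still between calls to the robot, and variables do not carry over. Pictures are saved under pics/ and viewed, and the job is handed in when it is done.

Besides the shell and the picture viewer there is one more tool, called after "Call:" by a JSON object that holds its "op" and its "data", one argument or row to a line. send_rows: Moves the arm, as the interface text tells. Its arguments: {"type":"object","properties":{"rows":{"type":"array"},"grip":{"type":"number"},"newtons":{"type":"number"}},"required":["rows"]}

```bash
mkdir -p pics; cat > h.py <<'E'
import numpy as np,cv2
from station import ctrl
def snap(n,tag):
    p,d=ctrl.camera(n); cv2.imwrite(f'pics/{tag}.png',p[:,:,::-1]); np.savez(f'pics/{tag}.npz',p=p,d=d); return p,d
def KD(n):
    c=ctrl.camera_params(n); f=210/np.tan(np.radians(c['vertical_fov'])/2)
    return np.array([[f,0,c['cx']],[0,f,c['cy']],[0,0,1]]),np.array([c['k1'],0,0,0,0.]),np.array(c['cam_to_world'])
def ray(n,uv):
    K,D,T=KD(n); q=cv2.undistortPoints(np.array(uv,float).reshape(-1,1,2),K,D).reshape(-1,2)
    d=np.c_[q[:,0],-q[:,1],-np.ones(len(q))]
    return T[:3,3],d@T[:3,:3].T
def plane(n,uv,z):
    o,d=ray(n,uv); return o+d*((z-o[2])/d[:,2])[:,None]
def bydepth(n,uv,dep):
    o,d=ray(n,uv); return o+d*np.array(dep)[:,None]
def proj(n,P):
    K,D,T=KD(n); P=np.atleast_2d(P); c=(P-T[:3,3])@T[:3,:3]; c=c*[1,-1,-1]
    return cv2.projectPoints(c,np.zeros(3),np.zeros(3),K,D)[0].reshape(-1,2)
E
python3 - <<'E'
from h import *
for n in('scene','top'):
    snap(n,n+'0'); print(n,ctrl.camera_params(n))
print(ctrl.get_obs())
E
```

```text
scene {'vertical_fov': 52.16769592782519, 'cx': 284.624636473246, 'cy': 209.8591483812014, 'k1': -0.0051002186981735365, 'cam_to_world': array([[ 0.74626172, -0.50974238,  0.42808427,  1.09159395],
       [ 0.66547696,  0.5860949 , -0.46220471, -0.65676522],
       [-0.01529268,  0.6298059 ,  0.776602  ,  1.05379135],
       [ 0.        ,  0.        ,  0.        ,  1.        ]])}
top {'vertical_fov': 54.674807954796975, 'cx': 277.07217290901076, 'cy': 215.11950398685312, 'k1': -0.08424045667862788, 'cam_to_world': array([[ 0.01274379,  0.9818103 , -0.18943636,  0.36161738],
       [-0.99990167,  0.01140401, -0.00816081, -0.06556929],
       [-0.00585203,  0.18952173,  0.98185909,  1.23069712],
       [ 0.        ,  0.        ,  0.        ,  1.        ]])}
{'time_s': 0.1, 'qpos': array([ 1.27437867e+00,  3.00405241e-01,  1.52152126e+00, -1.97510234e-05,
        1.32066476e+00, -6.65745682e-02]), 'joint_vel': array([ 0.0007815 , -0.0011286 ,  0.0003562 , -0.0023025 ,  0.00059565,
       -0.0008963 ]), 'tau': array([-2.08204224e-04, -5.32631993e+01, -3.53285229e+01,  7.09128915e-02,
        2.34872365e-02, -8.33913828e-05]), 'ee_pos': array([0.12523122, 0.5353192 , 0.20494775]), 'eef_rot': array([-1.61821515,  1.56979753, -1.84805334]), 'force': array([-0.91475799, -0.22879907,  0.12467054]), 'moment': array([-0.01912128,  0.02244141,  0.00972769]), 'grip_width': 0.09399386111479086}
```

View pics/scene0.png

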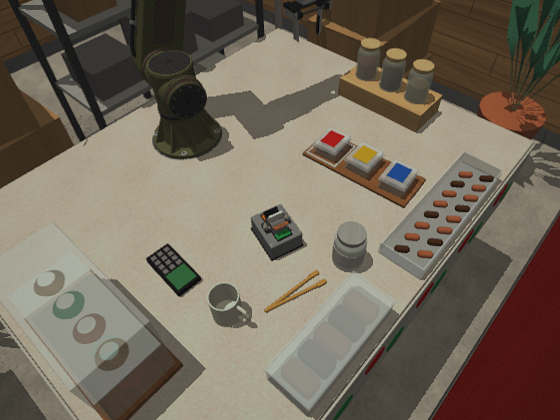

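View pics/top0.png

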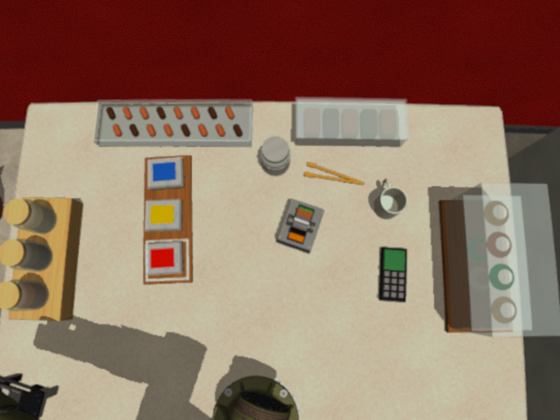

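Scene view: counter at about (277,232), boxes red/yellow/blue at (332,142)/(365,157)/(400,176). Top view: counter at (299,224), and the white frame seems to surround the red box at (167,260). I'll zoom in to check both.

```bash
python3 - <<'E'
import cv2,numpy as np
t=cv2.imread('pics/top0.png');s=cv2.imread('pics/scene0.png')
R=lambda a,w,h:cv2.resize(a,(w,h),interpolation=cv2.INTER_CUBIC)
a=R(t[190:260,265:335],400,400);b=R(s[195:265,243:313],400,400)
c=R(t[145:295,135:205],187,400)
cv2.imwrite('pics/z0.png',np.hstack([a,b[:, :]]));cv2.imwrite('pics/z1.png',np.hstack([c,R(s[110:210,290:430],560,400)]))
E
```

```text
(no output)
```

View pics/z0.png

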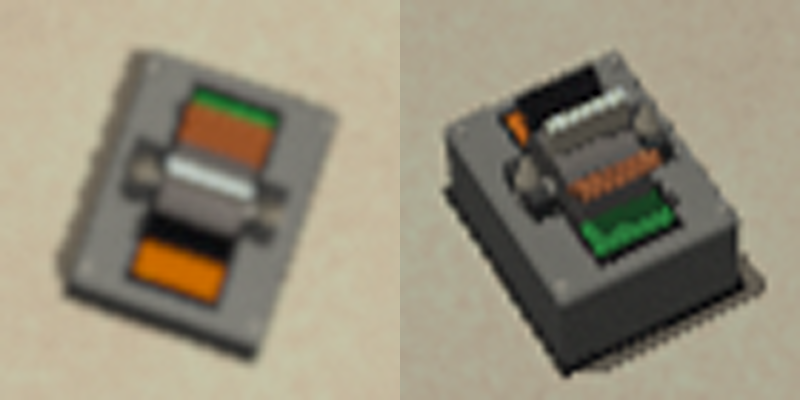

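View pics/z1.png

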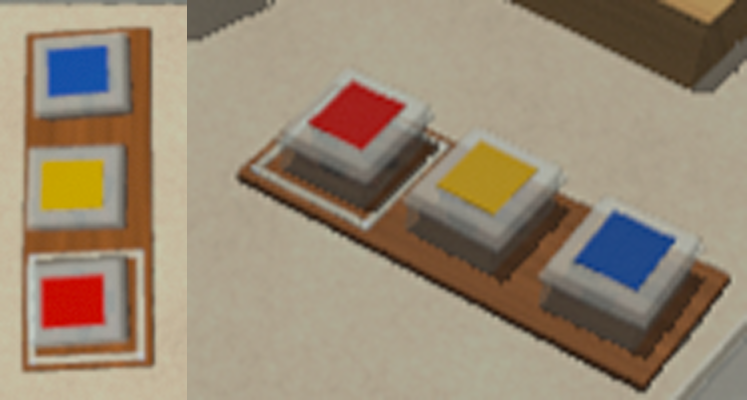

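The red box stands in the frame. The wheel rests on white, with black and orange following on the near side, so red needs 5 clicks. Next I measure the counter pose from both views.

```bash
python3 - <<'E'
from h import *
k=70/400
t=lambda L:[(265+x*k-.4,190+y*k-.4) for x,y in L]
s=lambda L:[(243+(x-400)*k-.4,195+y*k-.4) for x,y in L]
A=plane('top',t([(140,50),(338,118),(252,348),(65,285)]),.062)
B=plane('scene',s([(613,52),(738,222),(562,302),(447,133)]),.062)
for n,P in(('top',A),('scene',B)):
    print(n,P.round(4).tolist(),P.mean(0).round(4)); 
    print([np.linalg.norm(P[i]-P[(i+1)%4]).round(4) for i in range(4)],[np.degrees(np.arctan2(*(P[i]-P[(i+1)%4])[1::-1])).round(1) for i in range(4)])
# two view triangulation: white tab tip centre, copper..., corners
def tri(a,b):
    o1,d1=ray('top',a);o2,d2=ray('scene',b);d1=d1[0];d2=d2[0]
    x=np.linalg.lstsq(np.c_[d1,-d2],o2-o1,rcond=None)[0];p=o1+d1*x[0];q=o2+d2*x[1];return ((p+q)/2).round(4),np.linalg.norm(p-q).round(4)
print('tab',tri(t([(213,170)]),s([(587,105)])))
for a,b in zip([(140,50),(338,118),(252,348),(65,285)],[(613,52),(738,222),(562,302),(447,133)]): pass
# match: far-left, far-right, near-right, near-left
for n,T in(('top',t([(213,170)])),('scene',s([(587,105)]))): print(n,plane(n,T,.112))
print('targets', [ (n,plane(n,p,.063)) for n,p in (('top',[(163,259)]),)])
d=np.load('pics/top0.npz')['d']; u,v=t([(213,170)])[0]; print(bydepth('top',[(u,v)],[d[int(round(v)),int(round(u))]]))
E
```

```text
top [[0.638, -0.0907, 0.062], [0.6033, -0.1928, 0.062], [0.4843, -0.1484, 0.062], [0.5152, -0.0536, 0.062]] [ 0.5602 -0.1214  0.062 ]
[np.float64(0.1078), np.float64(0.127), np.float64(0.0997), np.float64(0.1283)] [np.float64(71.2), np.float64(-20.5), np.float64(-108.1), np.float64(163.2)]
scene [[0.5182, -0.058, 0.062], [0.6393, -0.099, 0.062], [0.6058, -0.1919, 0.062], [0.4901, -0.1543, 0.062]] [ 0.5633 -0.1258  0.062 ]
[np.float64(0.1278), np.float64(0.0987), np.float64(0.1216), np.float64(0.1002)] [np.float64(161.3), np.float64(70.2), np.float64(-18.0), np.float64(-106.3)]
tab (array([ 0.5646, -0.1257,  0.1194]), np.float64(0.0007))
top [[ 0.56620202 -0.12584658  0.112     ]]
scene [[ 0.56022663 -0.12182702  0.112     ]]
targets [('top', array([[0.45372357, 0.27266311, 0.063     ]]))]
[[ 0.57038687 -0.12707957  0.08911665]]
```

```bash
python3 - <<'E'
from h import *
from scipy.spatial.transform import Rotation as R
o=ctrl.get_obs();M=R.from_euler('xyz',o['eef_rot']).as_matrix();print(M.round(3));print('jaw yaw',np.arctan2(M[1,1],M[0,1]))
c=np.array([.562,-.124]);a=-.32;u=np.array([np.cos(a),np.sin(a)])
print('start f=-8 (centre -16)',c-.016*u,'u',u)
# check: counter points reprojected on both pictures
n=np.array([-u[1],u[0]])
for cam in('top','scene'):
    im=cv2.imread(f'pics/{cam}0.png')
    P=[np.r_[c+x*u+y*n,z] for x,y,z in [(.065,.052,.062),(.065,-.052,.062),(-.065,-.052,.062),(-.065,.052,.062),(0,.022,.112),(0,-.022,.112),(0,0,.112),(0,.034,.096),(0,-.034,.096)]]
    q=proj(cam,P); x0,y0=(265,190) if cam=='top' else (243,195)
    z=cv2.resize(im[y0:y0+70,x0:x0+70],(400,400),interpolation=cv2.INTER_CUBIC)
    for p in q: cv2.circle(z,tuple(int(v) for v in ((p-[x0,y0]+.4)*400/70)),3,(255,0,255),-1)
    globals()[cam]=z
cv2.imwrite('pics/z2.png',np.hstack([top,scene]))
E
```

```text
[[-0.     0.228  0.974]
 [-0.001  0.974 -0.228]
 [-1.    -0.001 -0.   ]]
jaw yaw 1.340958160569097
start f=-8 (centre -16) [ 0.54681223 -0.11896694] u [ 0.94923542 -0.31456656]
```

View pics/z2.png

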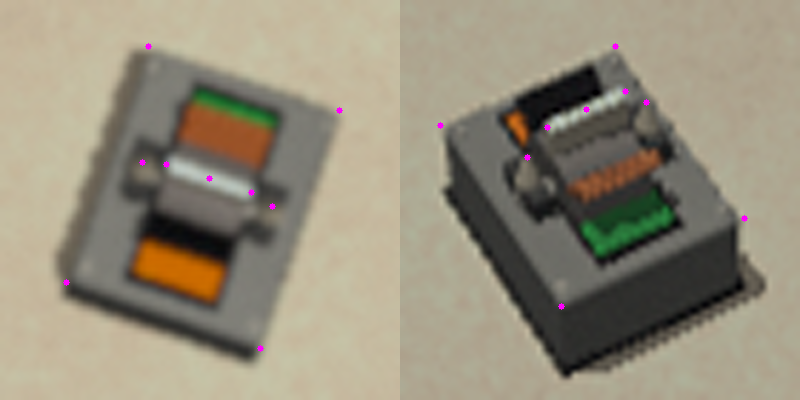

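The reprojected model points match both pictures to within 1–2 mm. Counter pose: centre (0.562, -0.124), yaw -0.32. Next I shut the gripper and move above the near side of the wheel.

Call:
{"op": "send_rows", "data": {
  "rows": [
    [[14, -22, 0, -0.09], [28, -43, 0, 0], [28, -43, 0, 0], [28, -43, 0, 0], [28, -43, 0, 0], [28, -43, 0, 0], [28, -43, 0, 0], [28, -43, 0, 0], [28, -43, 0, 0], [28, -43, 0, 0], [28, -43, 0, 0], [28, -43, 0, 0]]
  ],
  "grip": 1,
  "newtons": 20
}}

```text
time_s: 1.3
ee_pos: [0.44, 0.0505, 0.2054]
eef_rot: [1.13, 1.571, 0.809]
force: [0.7, 0.8, 0.5]
grip_width: 0.0017
```

Call:
{"op": "send_rows", "data": {
  "rows": [
    [[28, -43, 0, 0], [28, -43, 0, 0], [28, -43, 0, 0], [11, -24, 0, 0], [0, 0, 0, 0], [0, 0, 0, 0]]
  ]
}}

```text
time_s: 1.9
ee_pos: [0.5319, -0.097, 0.2049]
eef_rot: [3.078, 1.57, 2.757]
force: [-0.2, 1.1, -1.0]
grip_width: 0.0002
```

Call:
{"op": "send_rows", "data": {
  "rows": [
    [[13, -21, -30, 0], [0, 0, -30, 0], [0, 0, 0, 0], [0, 0, 0, 0]]
  ]
}}

```text
time_s: 2.3
ee_pos: [0.5452, -0.1171, 0.1464]
eef_rot: [1.994, 1.571, 1.675]
force: [0.1, -0.1, 1.3]
grip_width: 0.0007
```

```bash
cat > look.py <<'E'
import sys
from h import *
t=sys.argv[1]
R=lambda a:cv2.resize(a,(400,400),interpolation=cv2.INTER_CUBIC)
a,_=snap('top','t'+t);b,_=snap('scene','s'+t)
cv2.imwrite(f'pics/L{t}.png',np.hstack([R(a[180:270,255:345]),R(b[185:275,233:323])])[:,:,::-1])
from scipy.spatial.transform import Rotation as Ro
o=ctrl.get_obs();M=Ro.from_euler('xyz',o['eef_rot']).as_matrix()
c=np.array([.562,-.124]);u=np.array([np.cos(-.32),np.sin(-.32)]);d=o['ee_pos'][:2]-c
print('along',d@u*1e3,'across',(d@[-u[1],u[0]])*1e3,'z',o['ee_pos'][2],'jaw',np.arctan2(M[1,1],M[0,1]),o['time_s'],o['force'])
E
python3 look.py a
```

```text
along -17.42735785620243 across 1.097711410956716 z 0.14742459430403276 jaw 1.2519672222692209 2.4 [ 0.19809971 -0.08082204  0.21260774]
```

View pics/La.png

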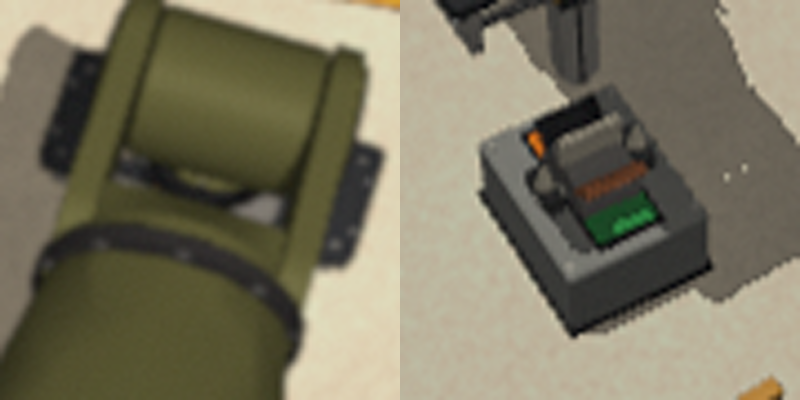

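The fingertip is centred on the near side, 43 mm above the working height. First flick:

Call:
{"op": "send_rows", "data": {
  "rows": [
    [[0, 0, -22, 0], [0, 0, -21, 0], [0, 0, 0, 0], [0, 0, 0, 0]]
  ]
}}

```text
time_s: 2.8
ee_pos: [0.5458, -0.1179, 0.104]
eef_rot: [0.06, 1.569, -0.259]
force: [0.8, 0.6, -0.2]
grip_width: 0.0007
```

Call:
{"op": "send_rows", "data": {
  "rows": [
    [[6, -2, 0, 0], [6, -2, 0, 0], [6, -2, 0, 0], [6, -2, 0, 0], [6, -2, 0, 0], [0, 0, 0, 0], [0, 0, 0, 0]]
  ]
}}

```text
time_s: 3.5
ee_pos: [0.5753, -0.1281, 0.1023]
eef_rot: [-3.02, 1.571, 2.944]
force: [0.2, -0.0, -0.7]
grip_width: 0.0001
```

```bash
python3 look.py b
```

```text
along 13.737254373398674 across 0.29408091870191805 z 0.10240992590414358 jaw 1.2510066822218053 3.6 [ 0.11644388  0.8117393  -0.46459119]
```

View pics/Lb.png

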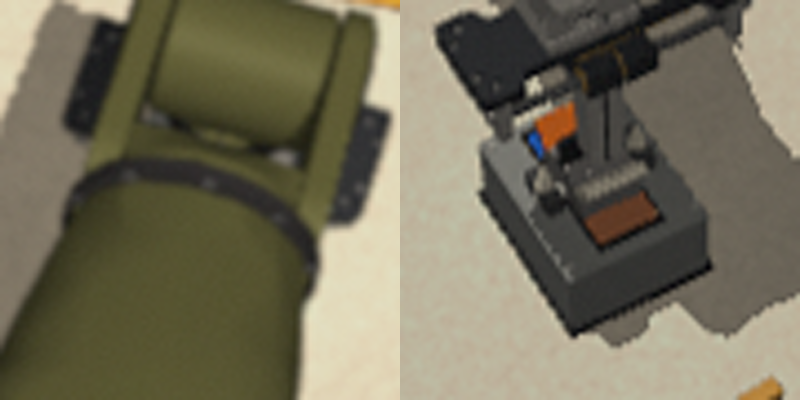

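White now leans forward and black is up, so that was one click. I lift, go back and repeat.

Call:
{"op": "send_rows", "data": {
  "rows": [
    [[1, 0, 22, 0], [0, 0, 20, 0], [-15, 5, 0, 0], [-16, 5, 0, 0], [0, 0, 0, 0], [0, 0, 0, 0]]
  ]
}}

```text
time_s: 4.2
ee_pos: [0.5456, -0.1182, 0.1448]
eef_rot: [0.046, 1.57, -0.274]
force: [0.6, -0.5, 0.9]
grip_width: 0.0003
```

```bash
python3 look.py c
```

```text
along -17.228060835118058 across 0.3216222494563583 z 0.1444708248677895 jaw 1.2509341743486873 4.3 [-0.3097084   0.34074269 -0.4226095 ]
```

View pics/Lc.png

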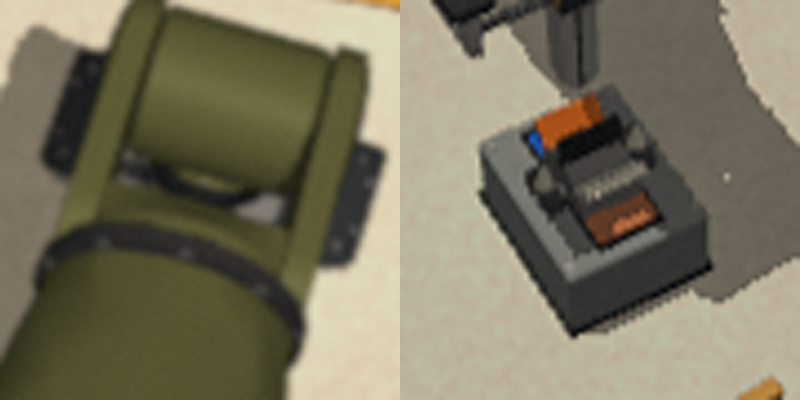

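Black is upright between the pointers and orange is next. Click 2, then check:

Call:
{"op": "send_rows", "data": {
  "rows": [
    [[0, 0, -20, 0], [0, 0, -20, 0], [0, 0, 0, 0], [6, -2, 0, 0], [6, -2, 0, 0], [6, -2, 0, 0], [6, -2, 0, 0], [6, -2, 0, 0], [0, 0, 0, 0], [0, 0, 0, 0]]
  ]
}}

```text
time_s: 5.3
ee_pos: [0.5753, -0.1281, 0.1044]
eef_rot: [-0.262, 1.571, -0.582]
force: [0.5, -0.2, 0.6]
grip_width: 0.0005
```

Call:
{"op": "send_rows", "data": {
  "rows": [
    [[0, 0, 20, 0], [0, 0, 20, 0], [-15, 5, 0, 0], [-15, 5, 0, 0], [0, 0, 0, 0], [0, 0, 0, 0]]
  ]
}}

```text
time_s: 5.9
ee_pos: [0.5456, -0.1182, 0.1448]
eef_rot: [-0.008, 1.57, -0.328]
force: [-0.3, -0.2, -0.2]
grip_width: 0.0003
```

```bash
python3 look.py d
```

```text
along -17.21762991238931 across 0.3352555337910361 z 0.144493747610437 jaw 1.250911367910496 6.0 [-0.39453561  0.09921298 -0.82795274]
```

View pics/Ld.png

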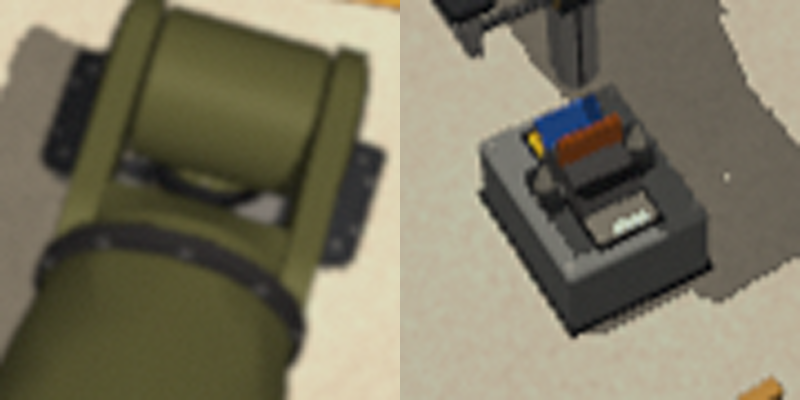

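Orange is upright, blue next. Click 3:

Call:
{"op": "send_rows", "data": {
  "rows": [
    [[0, 0, -20, 0], [0, 0, -20, 0], [0, 0, 0, 0], [6, -2, 0, 0], [6, -2, 0, 0], [6, -2, 0, 0], [6, -2, 0, 0], [6, -2, 0, 0], [0, 0, 0, 0], [0, 0, 0, 0]]
  ]
}}

```text
time_s: 7.0
ee_pos: [0.5753, -0.1281, 0.1044]
eef_rot: [-0.143, 1.571, -0.463]
force: [-0.2, 0.2, -0.7]
grip_width: 0.0006
```

Call:
{"op": "send_rows", "data": {
  "rows": [
    [[0, 0, 20, 0], [0, 0, 20, 0], [-15, 5, 0, 0], [-15, 5, 0, 0], [0, 0, 0, 0], [0, 0, 0, 0]]
  ]
}}

```text
time_s: 7.6
ee_pos: [0.5456, -0.1182, 0.1448]
eef_rot: [0.006, 1.57, -0.314]
force: [0.4, -0.1, -0.4]
grip_width: 0.0008
```

```bash
python3 look.py e
```

```text
along -17.212770628826355 across 0.33223089745612344 z 0.1444795883206506 jaw 1.2509812734885764 7.7 [0.36989879 0.50516623 0.36919253]
```

View pics/Le.png

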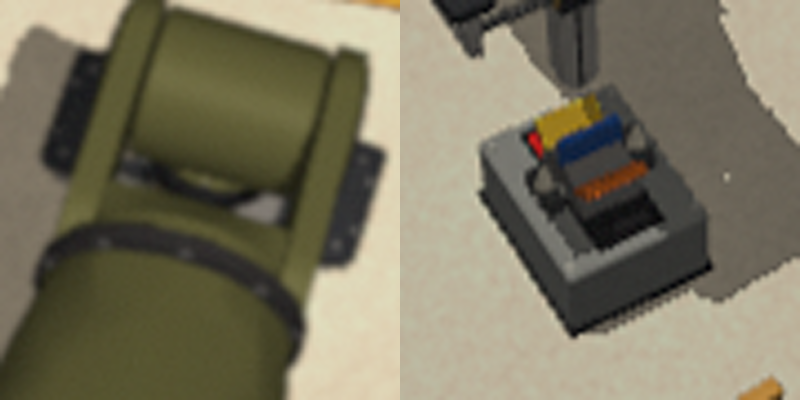

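Blue is upright, yellow next, with red behind it. Click 4:

Call:
{"op": "send_rows", "data": {
  "rows": [
    [[0, 0, -20, 0], [0, 0, -20, 0], [0, 0, 0, 0], [6, -2, 0, 0], [6, -2, 0, 0], [6, -2, 0, 0], [6, -2, 0, 0], [6, -2, 0, 0], [0, 0, 0, 0], [0, 0, 0, 0]]
  ]
}}

```text
time_s: 8.7
ee_pos: [0.5754, -0.1281, 0.1044]
eef_rot: [-0.269, 1.571, -0.588]
force: [0.1, -0.8, 0.0]
grip_width: 0.0006
```

Call:
{"op": "send_rows", "data": {
  "rows": [
    [[0, 0, 20, 0], [0, 0, 20, 0], [-15, 5, 0, 0], [-15, 5, 0, 0], [0, 0, 0, 0], [0, 0, 0, 0]]
  ]
}}

```text
time_s: 9.3
ee_pos: [0.5456, -0.1182, 0.1448]
eef_rot: [0.027, 1.57, -0.293]
force: [0.9, 0.0, -0.7]
grip_width: 0.0009
```

```bash
python3 look.py f
```

```text
along -17.222338255980652 across 0.3196933737370496 z 0.14446148555780744 jaw 1.2509514226708935 9.4 [1.11699748 0.40470245 0.07721318]
```

View pics/Lf.png

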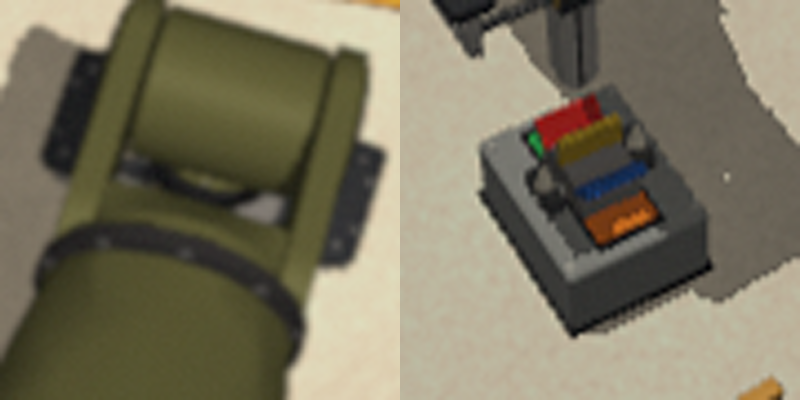

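Yellow is upright and red is next. This is the last click; then I lift and retreat towards the robot's left so the cameras can see the wheel.

Call:
{"op": "send_rows", "data": {
  "rows": [
    [[0, 0, -20, 0], [0, 0, -20, 0], [0, 0, 0, 0], [6, -2, 0, 0], [6, -2, 0, 0], [6, -2, 0, 0], [6, -2, 0, 0], [6, -2, 0, 0], [0, 0, 0, 0], [0, 0, 0, 0]]
  ]
}}

```text
time_s: 10.4
ee_pos: [0.5754, -0.1281, 0.1044]
eef_rot: [0.078, 1.571, -0.241]
force: [-0.1, 0.2, 0.7]
grip_width: 0.0009
```

Call:
{"op": "send_rows", "data": {
  "rows": [
    [[0, 0, 20, 0], [0, 0, 30, 0], [0, 0, 40, 0], [0, 0, 20, 0], [-20, 30, 0, 0], [-20, 40, 0, 0], [-20, 40, 0, 0], [-20, 40, 0, 0], [-20, 40, 0, 0], [-20, 40, 0, 0], [0, 0, 0, 0], [0, 0, 0, 0]]
  ]
}}

```text
time_s: 11.6
ee_pos: [0.4551, 0.1024, 0.2148]
eef_rot: [0.251, 1.57, -0.067]
force: [0.5, 0.3, -0.2]
grip_width: 0.0004
```

```bash
python3 look.py g
```

```text
along -171.8500501471143 across 180.31166332897226 z 0.21450534003664337 jaw 1.2503268526835498 11.7 [ 0.62963163 -0.12141299 -0.55819214]
```

View pics/Lg.png

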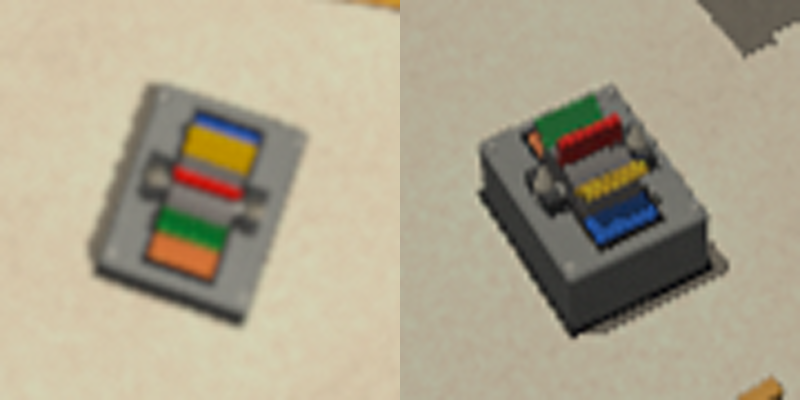

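View pics/tg.png

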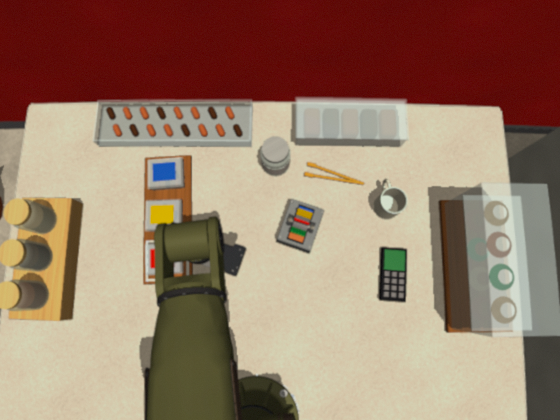

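Both views show red upright between the pointers, yellow leaning away and green on the near side. Nothing else has moved: jar (275,153), mug (390,200), tongs, terminal and boxes are where they were, and the arm is clear. I'm handing in.

```bash
python3 -c "
from station import ctrl
print(ctrl.hand_in())"
```

```text
the job is handed in; nothing more can be done
None
```

The thumbwheel now shows red, matching the red-labelled box in the white frame. I flicked it five single clicks with the shut fingertip: white, black, orange, blue, yellow, red. I checked the pictures after each click and handed in at about 11.7 s.

- **Wheel:** in the last pictures from both cameras, red stands upright between the pointers. Yellow leans away and green is next on the near side, so it did not go past red.
- **Everything else:** by eye, the jar, mug, tongs, terminal and boxes are where they started. In the last top view the arm partly covers the red box.
- **Robot:** the fingertip ended clear, at a height of about 0.21 m and about 0.25 m from the wheel. Every reported force was under 2 N.
- **Disagreement:** my two-view measurement of the white tab's tip came out at 0.119 m, against 0.112 m from the text. I used 0.112 m. A model built on it matched both pictures to within 1–2 mm, and every flick then moved the wheel exactly one click.

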